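Weigh a returned speaker by its swing handle

TASK

Check-weigh the returned silver speaker: while it stays standing where it is, swing its folded wire handle upright with a fingertip, then carry the speaker by the handle and hang the handle's eye in the seat of the weighing stand's hook. Lower it on gently and keep hold until you feel the hook carry the weight, then let go so that it hangs freely and still; the scale is delicate: neither press on it nor knock it, its hook must never take more than 20 newtons. Keep the speaker upright and leave the timer, the smart plug and the flashlight alone.

Things in the scene. Friction and masses are not known exactly. Their poses are not given: they have to be found in the camera images.
- speaker: loose silver speaker, an upright aluminium can 90 mm in diameter, 130 mm tall, 0.5 to 0.75 kg, rubber foot. Origin: centre of its underside, z up. Its bail (swing handle, 5 mm dark steel rod) turns about the speaker's y axis on two side ears, pivot axis 118 mm above the underside; ears and bail legs reach 55 mm to either side. The speaker slides if pushed sideways with more than about 2.5 N.
- bail (a joint): angle of the bail: 0 upright; positive leans to the speaker's -x side, where it starts folded at 1.0 to 1.25: the eye then overhangs the speaker's edge by 32 to 42 mm, 17 to 38 mm above its top face. Stops at +-1.3. Stiff pivots (0.025 N m of friction): the bail stays where it is left; 1 to 2 N at the crown moves it.
- bail_eye (a point): top of the bail's eye, the middle of the rod, 92 mm from the pivot axis (80 mm above the speaker's top face when upright): an upward kink in the middle of the crown, 14 mm high, 30 mm wide at its foot, with a rounded top. Axes as the bail's: z from the pivots to the eye, y along the crown (the speaker's y), x the speaker's when upright.
- bail_crown (a point): middle of the straight crown beside the eye, on the +y side, a place to grip: rod centre, 78 mm from the pivot axis, 27 mm from the middle. The crown is straight from 15 to 40 mm on both sides of the eye (the other side mirrors this one), then bends down to the legs at 50 mm. Axes as bail_eye.
- scale: fixed weighing stand. Origin: on the counter right under the seat of its hook; +x points from the hook to the column, z up. Base plate 12 mm thick, 130 mm wide, from x = -60 to 240 mm, display box at its far end; column at x = 138 to 162 mm, 311 mm tall. A clamp (x = 129 to 171 mm) on the column holds a load cell bar 22 mm wide (x = 86 mm on) and the hook. The hook does not give.
- hook_line (a point): point 255 mm above the scale's origin, the middle of the clamp's range, NOT the seat: the rod centre at the seat is 10 mm below to 10 mm above it, not reported: see or feel it. Hook: 6 mm dark rod along x, dips 17 mm in a U to the seat (U 27 mm wide), tip 24 mm above the seat at x = -16 mm. The bail hangs across it, crown along y either way, eye top (rod centre) 7 mm above the seat's rod centre.
- timer: loose yellow kitchen timer, round, 68 mm diameter, 42 mm tall; origin at the centre of its underside; to be left alone
- plug: loose white smart plug, 60 x 46 x 34 mm; origin at the centre of its underside; to be left alone
- flashlight: loose black flashlight lying along its x axis, 145 mm long, 38 mm thick; origin on the counter under its middle; to be left alone
Things that resemble listed ones, but are neither listed nor needed, are in the scene too. What is shaped like the speaker but yellow is not meant.

How it is judged:
On the way, in this order (a step that is already met when the one before it is completed fails the run):
1. the bail is swung upright (within 0.3 rad) while the speaker stands on the counter, not shoved more than 40 mm from where it was (value of joint bail between -0.3 and 0.3 rad and height (world z) of speaker below 0.004 m and distance of speaker from where it was at the start of the episode below 0.04 m and angle between speaker's own z axis and vertical below 0.1 rad), for 0.2 s.
2. the eye is in the hook's seat and the hook takes weight while the fingers still hold the handle (contact force between speaker and scale above 1.5 N and height (world z) of speaker above 0.03 m and x of bail_eye in the frame of scale between -0.01 and 0.01 m and y of bail_eye in the frame of scale between -0.01 and 0.01 m and contact force between the fingers and speaker above 0.5 N), for 0.2 s.
At the end, for the whole second after the job is handed in: the speaker hangs by the eye of its bail in the seat of the scale's hook (eye within 10 mm of the seat along and across the hook), its underside more than 30 mm above the counter, within 0.2 rad of upright, released and at rest (under 50 mm/s and 0.5 rad/s) (contact force between speaker and scale above 3 N and height (world z) of speaker above 0.03 m and x of bail_eye in the frame of scale between -0.01 and 0.01 m and y of bail_eye in the frame of scale between -0.01 and 0.01 m and angle between speaker's own z axis and vertical below 0.2 rad and linear speed of speaker below 0.05 m/s and angular speed of speaker below 0.5 rad/s); the robot touches nothing.
It fails at once if the scale takes more than 20 N from the speaker or the robot (contact force between any of speaker, the fingers, the arm and scale above 20 N).
It fails at once if the speaker is tipped more than 0.5 rad (angle between speaker's own z axis and vertical above 0.5 rad).
It fails at once if the timer, the plug or the flashlight is moved more than 30 mm (distance of any of timer, plug, flashlight from where it was at the start of the episode above 0.03 m).
It also fails if it takes over 72 s, if anything falls off the work surface, if the arm or the gripper's body presses on something with over 40 N, if the wrist force passes 120 N, or if a joint passes its speed limit or range.

ROBOT

A 7-joint arm with a two-finger parallel gripper is mounted at the origin on the work surface. World frame = base frame: x ahead of the robot, y to its left, z up, the work surface at z = 0. Lengths are in m, angles in rad, forces in N, time in s.
With the tool pointing down it reaches from about 0.425 to 0.875 m from the base axis. Payload 4.7 kg.
Tool frame: the origin (TCP) lies midway between the tips of the shut fingers; the grasp point (between the pads) lies 19 mm behind it (ctrl.grip_depth is the distance from the TCP to the grasp point, in m); z points along the fingers, y is the direction in which the jaws open and shut (so a half turn about z gives the same grasp; the last joint's range is limited). The gripper opens to 87 mm and grips with 3 to 60 N. Pads are 19 mm wide; open, the fingers measure 117 mm over their backs; the gripper's body (75 mm by 190 mm) begins 51 mm behind the grasp point.
Start: joints at [-1.201, 0.321, -0.07, 1.45, 0.023, 1.371, -0.057], TCP at [0.226, 0.609, 0.223] pointing down, gripper open.
Joint ranges: [-2.86, 2.86], [-0.3, 2.09], [-1.38, 1.24], [0.06, 2.45], [-1.56, 4.7], [0.09, 2.05], [-2.69, 2.69]. Speed limits (rad/s): [2.57, 2.57, 3.14, 3.14, 3.14, 3.14, 3.14].

INTERFACE

Orientations are given as a rotation vector (axis times angle).
In Python, from bench import ctrl gives the robot as it stands. The module is installed in compiled form; this text tells all that it offers.
- The arm moves only by the shell command python3 -m inch 'ROWS' [FORCE]. ROWS is JSON, a list of rows, each a list of 5 numbers: the opening, from -1 (shut) to 1 (fully open), so that 0 is half open, then the shift along the tool's x, y, z in mm, then the turn about the tool's z in rad. In form: [[fingers, tx, ty, tz, twist], ...]. A call has 1 to 5 rows; each row shifts and turns the pose as measured when the row begins, along the tool's axes as they then stand; what a row does not reach is not made up. A row lasts 1/8 s, in which the tool goes at most 62.5 mm and 10.7 degrees, less where a joint would pass 70% of its speed; a pose out of reach is approached as far as the arm can. A call is refused whole if a number of a shift passes 62.5 or a number of a turn 0.188, either way. A call with a gripper value outside its range is refused whole. The fingers move at their own pace and stop on an object; FORCE is the grip in N (left out, the last holds). Time passes only in rows, so rows that do not move let the fingers close. It gives the time, the measured TCP pose, the force and the opening at its end, in the units of the state.
- ctrl.get_state(): the state, without advancing time (a new reading comes with each control period).
- ctrl.get_image(name): name is "side" or "top" or "wrist"; returns a dict with "color" (420x560x3 uint8, red, green, blue), "range_z" (420x560 float32, m along the optical axis (not along the pixel's ray), 0 where there is no reading), "K" (3x3 intrinsics, pixels), "distortion" ([k1, k2, p1, p2, k3] as OpenCV has them; the pictures are not rectified), "R" (3x3) and "t" (3): a world point X has camera coordinates R X + t. Camera axes: x right, y down, z forward; pixel columns grow to the right and rows downward; lengths in m; the calibration is good to about 2 mm. A picture is of the moment at which its call begins.
- ctrl.close_job(): hands the job in, once; it reports no verdict.
The state is a dict: "time": time; "joint_positions": joint angles; "qd": joint speeds; "joint_torque": joint torques, N m; "position": TCP position; "tool_rot": TCP orientation; "ft_force": force on the tool from outside, world axes, zero at the start; "torque": the same for the moment, N m; "grip_width": opening from 0.0 (shut) to 1.0 (fully open).
Only numpy, scipy, OpenCV 4.12 (cv2) and the standard library are available. Lean on these libraries where they do the work, as an engineer would, in place of code of your own. Each camera call takes 0.05 s, during which the arm holds its last target. There are 200 camera calls.

## Working session

There is one attempt and no reset: what is moved stays moved. The work goes in short steps, Python scripts to look and compute and a shell command to move; the robot and the scene stay as the last step left them, time stands still between calls to the robot, and variables do not carry over. Pictures are saved under pics/ and viewed, about 8 in all and at most 12, crops included, and the job is handed in when it is done.

```bash
mkdir -p pics; cat > h.py <<'E'
import numpy as np, cv2, pickle
from bench import ctrl
def snap(n,tag):
    im=ctrl.get_image(n); pickle.dump(im,open(f'pics/{tag}.pkl','wb'))
    cv2.imwrite(f'pics/{tag}.png',im['color'][:,:,::-1]); return im
def load(tag): return pickle.load(open(f'pics/{tag}.pkl','rb'))
def crop(tag,u0,v0,w,h,s,out):
    im=load(tag)['color'][v0:v0+h,u0:u0+w,::-1]
    cv2.imwrite(f'pics/{out}.png',cv2.resize(im,None,fx=s,fy=s,interpolation=cv2.INTER_CUBIC))
def ray(im,u,v):
    p=cv2.undistortPoints(np.array([[[u,v]]],float),im['K'],np.array(im['distortion'],float))[0,0]
    d=im['R'].T@np.array([p[0],p[1],1]); c=-im['R'].T@im['t']; return c,d
def w(im,u,v,z=None):   # world pt by depth median, or by plane z
    c,d=ray(im,u,v)
    if z is None:
        a=im['range_z'][int(v)-1:int(v)+2,int(u)-1:int(u)+2]; a=a[a>0]
        return c+d*np.median(a) if len(a) else None
    return c+d*(z-c[2])/d[2]
def proj(im,X):
    return cv2.projectPoints(np.array(X,float).reshape(-1,1,3),cv2.Rodrigues(im['R'])[0],im['t'],im['K'],np.array(im['distortion'],float))[0][:,0]
def cloud(im):
    h,wd=im['range_z'].shape
    uv=np.stack(np.meshgrid(np.arange(wd),np.arange(h)),-1).reshape(-1,1,2).astype(float)
    p=cv2.undistortPoints(uv,im['K'],np.array(im['distortion'],float))[:,0]
    Z=im['range_z'].reshape(-1,1); X=(np.c_[p,np.ones(len(p))]*Z-im['t'])@im['R']
    return X.reshape(h,wd,3)
E
python3 - <<'E'
from h import *
a=snap('side','s0');b=snap('top','t0')
cv2.imwrite('pics/both.png',cv2.resize(np.hstack([a['color'],b['color']])[:,:,::-1],(800,300)))
for i in(a,b):print(i['K'][0,0],-i['R'].T@i['t'],i['R'][2])
print(ctrl.get_state()); print(ctrl.grip_depth)
E
```

```text
394.38664160508984 [0.38374359 0.65879225 0.81924282] [ 0.11933826 -0.7576639  -0.64164148]
428.7434051074564 [ 0.34280876 -0.08731034  1.06198815] [ 1.91297021e-01 -3.46699257e-05 -9.81532194e-01]
{'time': 0.1, 'joint_positions': array([-1.20086336,  0.32178454, -0.07010894,  1.45156781,  0.02265277,
        1.37078255, -0.05685605]), 'qd': array([ 0.00205068, -0.00142301,  0.00097252, -0.00355398, -0.00084299,
        0.00073089,  0.0014047 ]), 'joint_torque': array([ 1.30447038e-04, -4.92571521e+01, -4.05498706e-01, -3.13396382e+01,
       -6.43212581e-02,  3.96320340e-02,  7.56140571e-05]), 'position': array([0.22631715, 0.60879753, 0.22154049]), 'tool_rot': array([-5.55802423e-01, -3.09185696e+00,  2.74310585e-03]), 'ft_force': array([-0.06880811, -0.84315283, -0.08497534]), 'torque': array([-0.02964809,  0.04524511, -0.01671415]), 'grip_width': 1.0026814515183564}
0.0187
```

View pics/t0.png

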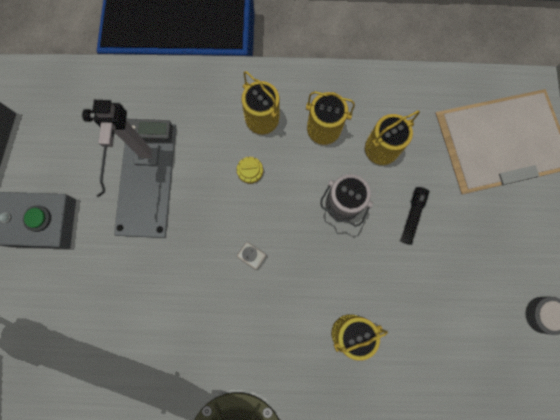

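View pics/s0.png

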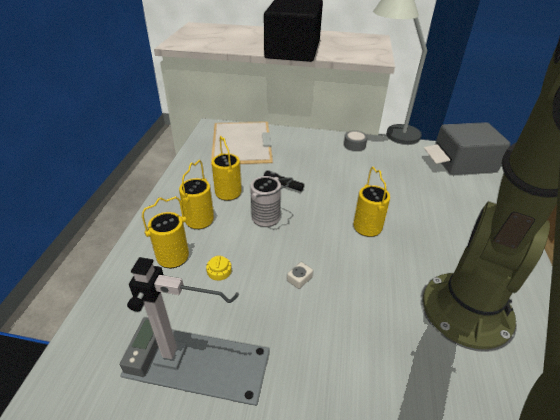

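The silver can at top (350,198) / side (265,200) is the candidate. The lookalikes are four yellow cans at top (262,105), (328,117), (388,138) and (357,338). Next, a close crop and measurements.

```bash
python3 - <<'E'
from h import *
crop('t0',300,160,100,90,4,'c1');crop('t0',75,90,110,90,4,'c2')
crop('s0',235,165,100,90,4,'c3');crop('s0',110,245,140,90,4,'c4')
a,b,c,d=[cv2.resize(cv2.imread(f'pics/{k}.png'),(400,300)) for k in('c1','c2','c3','c4')]
cv2.imwrite('pics/q.png',np.vstack([np.hstack([a,b]),np.hstack([c,d])]))
t=load('t0');s=load('s0')
for n,u,v in(('top face',352,191),('plate hole',119,228),('hole2',160,230),('timer',250,170),('plug',252,256),('fl',415,215)):print(n,w(t,u,v))
X=cloud(t)
p=X[120:230,290:400].reshape(-1,3)
m=(p[:,2]>.12)&(p[:,2]<.15);print('face',p[m].mean(0),p[m].min(0),p[m].max(0),m.sum())
for tag in('t0','s0'):
    X=cloud(load(tag)).reshape(-1,3); X=X[np.isfinite(X).all(1)]
    m=(X[:,2]>.20)&(X[:,2]<.42)&(X[:,1]>.2)&(X[:,0]>.4)&(X[:,0]<1)
    print(tag,m.sum()); 
    q=X[m]; print(q.min(0),q.max(0))
    m=(X[:,2]>.006)&(X[:,2]<.018)&(X[:,1]>.2)&(X[:,0]>.3)&(X[:,0]<1)&(X[:,1]<.6)
    print(cv2.minAreaRect(X[m][:,:2].astype(np.float32)))
E
```

```text
top face [ 0.56887713 -0.25053334  0.13072165]
plate hole [0.4901439  0.30762694 0.01353926]
hole2 [0.48758023 0.20485899 0.01340736]
timer [ 0.63933945 -0.01431171  0.03722489]
plug [ 0.42709482 -0.0261694   0.03386687]
fl [ 0.53574807 -0.42219197  0.03296251]
face [ 0.62044889 -0.26806325  0.12977338] [ 0.49606533 -0.3624224   0.12001996] [ 0.7422357  -0.16278144  0.14996042] 2228
t0 1485
[0.51121931 0.22682314 0.2003992 ] [0.70283372 0.30880022 0.31338856]
((0.6295575499534607, 0.39081835746765137), (0.3905111253261566, 0.6215938329696655), 88.14442443847656)
s0 2068
[0.51302695 0.22977963 0.20014031] [0.70190997 0.30908081 0.31311505]
((0.6200465559959412, 0.2591823935508728), (0.12225022912025452, 0.29907774925231934), 89.21100616455078)
```

View pics/q.png

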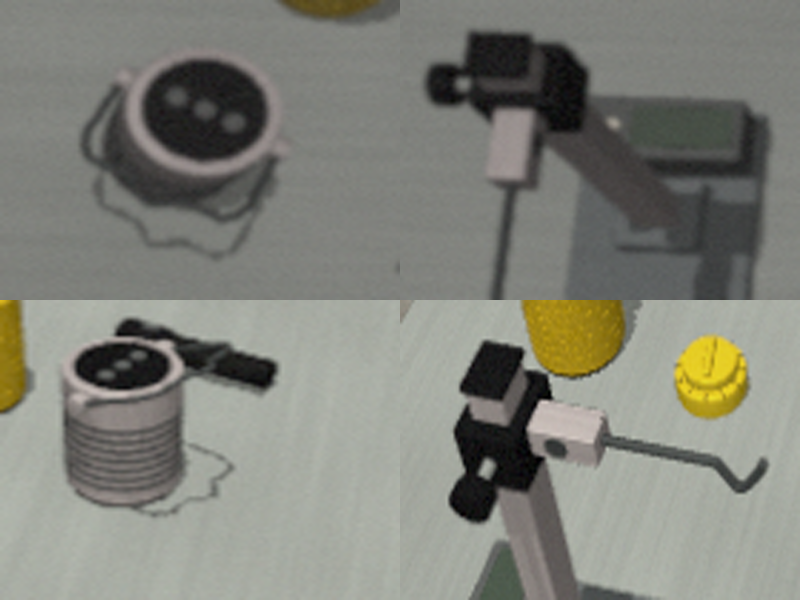

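Crop: silver can with its bail folded toward the robot; ears at top (331,183) and (370,206). The hook sits at the end of the stand's bar, with its tip toward the robot. Next I fit the poses.

```bash
python3 - <<'E'
from h import *
from scipy.spatial.transform import Rotation as R
t=load('t0');s=load('s0')
e1=w(t,331.3,183.4,.118);e2=w(t,370,205.6,.118);print('ears',e1,e2,(e1+e2)/2,np.linalg.norm(e1-e2))
yy=(e1-e2)/np.linalg.norm(e1-e2);print('yaw',np.degrees(np.arctan2(-yy[0],yy[1])))
f1=w(s,235+80/4,165+(405-300)/3.333,.118);f2=w(s,235+180/4,165+(347-300)/3.333,.118);print('side ears',f1,f2,(f1+f2)/2)
for im in(t,s):
    X=cloud(im).reshape(-1,3)
    C=((e1+e2)/2)[:2]
    m=(abs(X[:,2]-.13)<.005)&(np.hypot(*(X[:,:2]-C).T)<.052); (c,r)=cv2.minEnclosingCircle(X[m][:,:2].astype(np.float32));print('face circ',c,r,m.sum(),X[m].mean(0))
    xx=np.array([yy[1],-yy[0]]);d=(X[:,:2]-c)@xx; l=(X[:,:2]-c)@yy[:2]
    m=(d<-.05)&(d>-.1)&(abs(l)<.06)&(X[:,2]>.125)&(X[:,2]<.2)
    print('bail',m.sum());o=np.c_[d,l,X[:,2]][m];print(np.round(o[np.argsort(o[:,1])][::max(1,len(o)//18)],4))
    m=(X[:,0]>.46)&(X[:,0]<.62)&(X[:,1]>.2)&(X[:,1]<.32)&(X[:,2]>.22)&(X[:,2]<.35)
    q=X[m];q=q[np.argsort(q[:,0])];print('hook',len(q));print(np.round(q[::max(1,len(q)//28)],4))
    m=(X[:,2]>.006)&(X[:,2]<.018)&(X[:,1]>.15)&(X[:,1]<.35)&(X[:,0]>.43)&(X[:,0]<.8);print(cv2.minAreaRect(X[m][:,:2].astype(np.float32)))
st=ctrl.get_state();print(st['position'],R.from_rotvec(st['tool_rot']).as_matrix().round(3))
E
```

```text
ears [ 0.58862881 -0.20580066  0.118     ] [ 0.53910037 -0.29307137  0.118     ] [ 0.56386459 -0.24943602  0.118     ] 0.10034561619295634
yaw -29.576053148362625
side ears [ 0.58680615 -0.20229708  0.118     ] [ 0.53061683 -0.29934266  0.118     ] [ 0.55871149 -0.25081987  0.118     ]
face circ (0.5643250942230225, -0.24998871982097626) 0.0517987422645092 1225 [ 0.56374256 -0.24780951  0.13002583]
bail 137
[[-0.0503 -0.0496  0.1489]
 [-0.0595 -0.0454  0.1575]
 [-0.0593 -0.0408  0.1552]
 [-0.0681 -0.0353  0.1576]
 [-0.0671 -0.0294  0.1601]
 [-0.0683 -0.0229  0.1593]
 [-0.0649 -0.016   0.1598]
 [-0.0649 -0.0113  0.1583]
 [-0.0743 -0.0058  0.1638]
 [-0.0796 -0.0014  0.1649]
 [-0.0785  0.0045  0.167 ]
 [-0.0731  0.0094  0.163 ]
 [-0.0682  0.0144  0.1615]
 [-0.0661  0.0202  0.1594]
 [-0.0676  0.0268  0.1598]
 [-0.069   0.0334  0.1598]
 [-0.0673  0.0392  0.1592]
 [-0.0617  0.0444  0.1549]
 [-0.0587  0.0485  0.1537]
 [-0.0578  0.0515  0.1536]]
hook 218
[[0.5112 0.2541 0.2767]
 [0.515  0.2523 0.2774]
 [0.5189 0.2524 0.2687]
 [0.525  0.2549 0.2592]
 [0.5303 0.2556 0.2538]
 [0.5343 0.254  0.2
[... 1592 characters left out ...]
2695]
 [0.5483 0.2584 0.2688]
 [0.553  0.2541 0.2704]
 [0.5578 0.2557 0.2714]
 [0.5627 0.2583 0.2679]
 [0.5682 0.2571 0.2707]
 [0.5727 0.2539 0.2711]
 [0.5771 0.2577 0.2693]
 [0.5826 0.258  0.2684]
 [0.5869 0.2553 0.2695]
 [0.5931 0.2528 0.2705]
 [0.5971 0.2566 0.2715]
 [0.6029 0.2563 0.2698]
 [0.6075 0.2534 0.2707]
 [0.6136 0.2567 0.2705]
 [0.6169 0.252  0.2722]
 [0.6174 0.2483 0.2785]
 [0.6177 0.2492 0.2741]
 [0.6181 0.2611 0.2666]
 [0.6185 0.2552 0.2784]
 [0.6192 0.2656 0.272 ]]
((0.619933009147644, 0.25500550866127014), (0.13120409846305847, 0.29881206154823303), 89.02378845214844)
[0.22631715 0.60879753 0.22154049] [[-0.937  0.348 -0.   ]
 [ 0.348  0.937 -0.002]
 [-0.    -0.002 -1.   ]]
```

```bash
python3 -m inch '[[0.4,0,0,-20,0.174],[0.4,0,0,-20,0.174],[0.4,0,0,-20,0.174],[0.4,0,0,-20,0.174],[0.4,0,0,-20,0.174]]'; python3 -m inch '[[0.4,0,0,-20,0.174],[0.4,0,0,-15,0.174],[0.4,0,0,0,0.174],[0.4,0,0,0,0.174],[0.4,0,0,0,0.174]]'
python3 -m inch '[[0.4,-36,41,0,0],[0.4,-36,41,0,0],[0.4,-36,41,0,0],[0.4,-36,41,0,0],[0.4,-36,41,0,0]]'
```

```text
time: 0.72
position: [0.2257, 0.6067, 0.3184]
tool_rot: [1.841, 2.541, -0.019]
ft_force: [1.1, -1.4, 0.3]
grip_width: 0.709
time: 1.35
position: [0.2256, 0.6071, 0.3539]
tool_rot: [2.757, 1.486, -0.016]
ft_force: [0.7, -0.3, -0.2]
grip_width: 0.698
time: 1.98
position: [0.2971, 0.3392, 0.3519]
tool_rot: [2.748, 1.491, -0.027]
ft_force: [0.4, -0.1, 0.1]
grip_width: 0.703
```

```bash
cat >> h.py <<'E'
from scipy.spatial.transform import Rotation as Rt
def go(target,head=None):
    st=ctrl.get_state();M=Rt.from_rotvec(st['tool_rot']).as_matrix()
    h=np.degrees(np.arctan2(M[1,1],M[0,1]))
    print('pos',st['position'].round(4),'heading y %.1f'%h,'tilt',M[:,2].round(3),'F',st['ft_force'].round(2),'d mm',(M.T@(np.array(target)-st['position'])*1000).round(1), 'twist',None if head is None else round(-np.radians((head-h+180)%360-180),3))
E
python3 -c "
from h import *
go([.511,-.219,.33],-30)"
```

```text
pos [0.2971 0.3392 0.3519] heading y -33.0 tilt [-0.008 -0.021 -1.   ] F [ 0.39 -0.11  0.15] d mm [-350.7  483.6   32.3] twist -0.053
```

```bash
python3 -m inch '[[0.4,-35,48,1,0],[0.4,-35,48,1,0],[0.4,-35,48,1,0],[0.4,-35,48,1,0],[0.4,-35,48,1,0]]'; python3 -m inch '[[0.4,-35,48,2,-0.025],[0.4,-35,48,2,-0.025],[0.4,-35,48,2,0],[0.4,-30,40,2,0],[0.4,0,0,0,0]]'
python3 -c "
from h import *
go([.511,-.219,.33],-30)"
```

```text
time: 2.6
position: [0.404, 0.0522, 0.3508]
tool_rot: [2.747, 1.497, -0.025]
ft_force: [1.0, 0.1, -0.1]
grip_width: 0.7
time: 3.22
position: [0.4918, -0.1717, 0.3451]
tool_rot: [2.714, 1.554, -0.025]
ft_force: [0.2, 1.2, 0.8]
grip_width: 0.704
pos [ 0.4918 -0.1717  0.3451] heading y -30.4 tilt [-0.007 -0.02  -1.   ] F [0.18 1.18 0.83] d mm [-30.8  40.4  15.9] twist -0.007
```

```bash
python3 -m inch '[[0.4,-16,20,20,0],[0.4,-15,20,30,0],[0.4,0,0,0,0]]'
python3 - <<'E'
from h import *
go([.511,-.219,.33],-30)
a=snap('wrist','w1');b=snap('top','t1')
crop('t1',290,150,120,100,4,'x')
c=cv2.imread('pics/x.png');cv2.imwrite('pics/v1.png',np.hstack([cv2.resize(a['color'][:,:,::-1],(400,300)),cv2.resize(c,(400,300))]))
E
```

```text
time: 3.6
position: [0.511, -0.2166, 0.2938]
tool_rot: [2.714, 1.562, -0.024]
ft_force: [0.2, -0.3, -0.1]
grip_width: 0.705
pos [ 0.511  -0.2166  0.2938] heading y -30.2 tilt [-0.008 -0.016 -1.   ] F [ 0.18 -0.28 -0.13] d mm [ -2.8   1.3 -36.2] twist -0.003
```

View pics/v1.png

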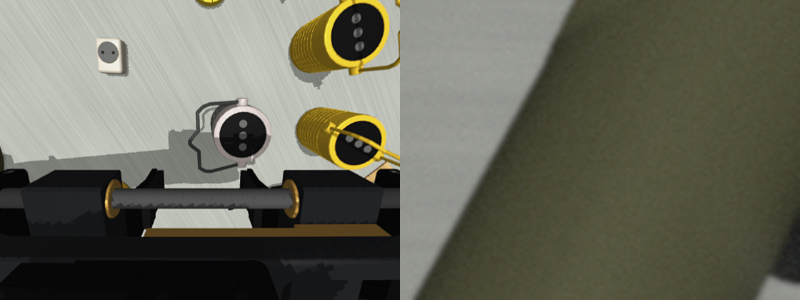

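Wrist view: silver can at (242,132) in the half-scale left pane, its bail on the left around (197,140), fingers spanning the eye side. I measure it from the wrist depth.

```bash
cat >> h.py <<'E'
def bail(im,C=np.array([.563,-.249]),yaw=-30,lo=.14,hi=.23,r=.11):
    X=cloud(im).reshape(-1,3);a=np.radians(yaw);x=np.array([np.cos(a),np.sin(a)]);y=np.array([-x[1],x[0]])
    m=(abs(X[:,2]-.130)<.006)&(np.hypot(*(X[:,:2]-C).T)<.052);c,rr=cv2.minEnclosingCircle(X[m][:,:2].astype(np.float32));print('face',np.round(c,4),rr,X[m].mean(0).round(4),m.sum())
    d=(X[:,:2]-C)@x;l=(X[:,:2]-C)@y
    m=(abs(d)<r)&(abs(l)<.06)&(X[:,2]>lo)&(X[:,2]<hi)
    o=np.c_[d,l,X[:,2]][m];o=o[np.argsort(o[:,1])];print(len(o));print(np.round(o[::max(1,len(o)//20)],4).tolist())
E
python3 - <<'E'
from h import *
bail(load('w1'))
E
```

```text
face [ 0.5614 -0.2477] 0.05154010280966759 [ 0.5649 -0.2446  0.1307] 5295
792
[[-0.0473, -0.0495, 0.1495], [-0.0517, -0.0471, 0.1524], [-0.0581, -0.0455, 0.1562], [-0.0603, -0.0437, 0.1579], [-0.0623, -0.0379, 0.1584], [-0.0654, -0.0295, 0.1604], [-0.0673, -0.0198, 0.1603], [-0.0663, -0.0121, 0.1613], [-0.0741, -0.0057, 0.1651], [-0.0778, 0.0002, 0.1681], [-0.0757, 0.007, 0.1675], [-0.0739, 0.0121, 0.1634], [-0.068, 0.0176, 0.1613], [-0.0689, 0.0253, 0.1601], [-0.0698, 0.0331, 0.1596], [-0.0668, 0.0402, 0.1624], [-0.0668, 0.0455, 0.1583], [-0.0542, 0.0497, 0.153], [-0.0491, 0.0512, 0.1481], [-0.0367, 0.0527, 0.1419], [-0.0346, 0.0546, 0.1405]]
```

```bash
python3 -m inch '[[0.4,0,0,40,0],[0.4,0,0,40,0],[0.4,0,0,40,0],[0.4,0,0,27,0],[0.4,0,0,0,0]]'
python3 -c "
from h import *
go([.511,-.2166,.146],-30)"
```

```text
time: 4.32
position: [0.5182, -0.2079, 0.1525]
tool_rot: [2.7, 1.584, 0.007]
ft_force: [0.0, 0.4, 0.6]
grip_width: 0.701
pos [ 0.5182 -0.2079  0.1525] heading y -29.2 tilt [ 0.009 -0.008 -1.   ] F [0.02 0.43 0.61] d mm [-11.1  -2.1   6.5] twist 0.014
```

```bash
python3 -m inch '[[0.4,-11,0,6,0],[0.4,0,0,0,0],[0.4,0,6,0,0],[0.4,0,6,-3,0],[0.4,0,5,-6,0]]'
python3 -m inch '[[0.4,0,5,-6,0],[0.4,0,5,-5,0],[0.4,0,5,-5,0],[0.4,0,5,-3,0],[0.4,0,5,-3,0]]'
python3 -c "
from h import *
go([.511,-.2166,.146],-30)
st=ctrl.get_state()['position'];r=st[:2]-[.563,-.248];print('d,l',r@[.866,-.5],r@[.5,.866])
bail(snap('wrist','w2'))"
```

```text
time: 4.95
position: [0.5302, -0.2256, 0.1608]
tool_rot: [2.697, 1.587, 0.016]
ft_force: [-2.2, 1.7, 1.0]
grip_width: 0.702
time: 5.58
position: [0.5544, -0.2389, 0.1856]
tool_rot: [2.696, 1.586, 0.017]
ft_force: [0.2, 0.2, 0.2]
grip_width: 0.701
pos [ 0.5544 -0.2389  0.1856] heading y -29.1 tilt [ 0.017 -0.007 -1.   ] F [0.24 0.24 0.2 ] d mm [ -1.7 -49.5  38.7] twist 0.016
d,l -0.011982096146266366 0.003593679465117068
face [ 0.5664 -0.2439] 0.04567800834774971 [ 0.5682 -0.2391  0.1308] 9103
3313
[[-0.0096, -0.0483, 0.1451], [-0.023, -0.0445, 0.1688], [-0.0335, -0.0314, 0.1905], [-0.0346, -0.0187, 0.1897], [0.0171, 0.0023, 0.2247], [-0.0372, 0.0086, 0.1962], [-0.044, 0.0113, 0.2063], [-0.0398, 0.0137, 0.1959], [-0.0454, 0.0141, 0.1943], [-0.0348, 0.0147, 0.1926], [-0.0497, 0.0152, 0.2114], [-0.0535, 0.0154, 0.2189], [-0.0502, 0.0157, 0.2195], [0.0223, 0.0166, 0.2004], [0.0234, 0.0169, 0.2176], [-0.036, 0.0231, 0.1903], [-0.0349, 0.0334, 0.1886], [-0.0377, 0.0431, 0.1905], [-0.0295, 0.0501, 0.1798], [-0.0121, 0.0533, 0.1463], [-0.0245, 0.0558, 0.1652]]
```

```bash
python3 -m inch '[[0.4,0,6,-2,0],[0.4,0,6,-2,0],[0.4,0,6,-2,0],[0.4,0,6,-1,0],[0.4,0,6,0,0]]'
python3 -m inch '[[0.4,0,6,0,0],[0.4,0,3,0,0],[0.4,0,0,0,0]]'
python3 - <<'E'
from h import *
go([.511,-.2166,.146],-30)
st=ctrl.get_state()['position'];r=st[:2]-[.563,-.248];print('d,l',r@[.866,-.5],r@[.5,.866])
a=snap('wrist','w3');bail(a)
E
```

```text
time: 6.25
position: [0.5832, -0.2548, 0.1938]
tool_rot: [2.694, 1.585, 0.018]
ft_force: [-0.3, 0.7, 0.1]
grip_width: 0.702
time: 6.62
position: [0.5918, -0.2598, 0.1937]
tool_rot: [2.694, 1.585, 0.017]
ft_force: [0.1, -0.1, 0.3]
grip_width: 0.699
pos [ 0.5918 -0.2598  0.1937] heading y -29.1 tilt [ 0.017 -0.008 -1.   ] F [ 0.09 -0.11  0.3 ] d mm [ -1.5 -92.5  45.9] twist 0.016
d,l 0.030875868170007554 0.004150314698065392
face [ 0.5667 -0.2438] 0.04574476182460785 [ 0.5712 -0.2415  0.1308] 7944
2742
[[0.0053, -0.0465, 0.1719], [0.0037, -0.0421, 0.182], [0.0019, -0.0245, 0.1991], [0.0603, 0.0045, 0.1995], [0.0019, 0.0103, 0.2081], [0.0598, 0.0128, 0.2153], [0.0598, 0.0144, 0.2073], [0.003, 0.0148, 0.2038], [0.0602, 0.0152, 0.1993], [0.0645, 0.0157, 0.2272], [0.0635, 0.0159, 0.2136], [0.0639, 0.0161, 0.2259], [-0.0098, 0.0164, 0.2082], [0.0651, 0.0172, 0.1965], [0.0648, 0.0175, 0.2289], [0.003, 0.022, 0.1984], [-0.0012, 0.0302, 0.1977], [0.0031, 0.0383, 0.1964], [-0.0016, 0.0462, 0.1951], [0.0022, 0.0526, 0.1868], [0.0005, 0.0565, 0.1775]]
```

View pics/w3.png

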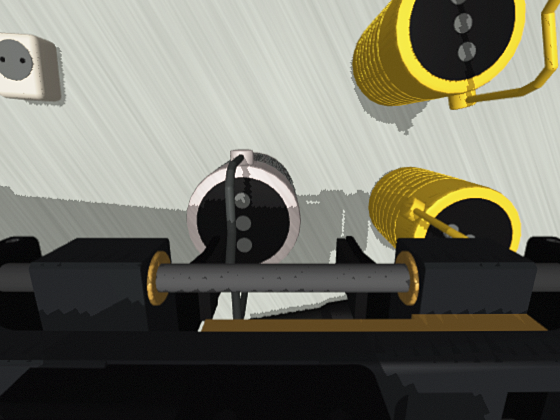

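```bash
python3 -m inch '[[0.4,9,-10,4,0],[0.4,9,-10,4,0],[0.4,9,-9,4,0],[0.4,0,0,3,0],[0.4,0,0,0,0]]'
python3 - <<'E'
from h import *
c=np.array([.563,-.248]);p=c+.002*np.array([.866,-.5])+.031*np.array([.5,.866])
go([*p,.178],-30)
E
```

```text
time: 7.3
position: [0.5785, -0.2174, 0.1768]
tool_rot: [2.694, 1.589, 0.018]
ft_force: [-0.3, -0.3, -0.1]
grip_width: 0.696
pos [ 0.5785 -0.2174  0.1768] heading y -28.9 tilt [ 0.017 -0.006 -1.   ] F [-0.32 -0.34 -0.11] d mm [-3.3  3.8 -1.2] twist 0.019
```

```bash
python3 -m inch '[[0.4,-3,3,0,0],[-0.5,0,0,0,0],[-1,0,0,0,0],[-1,0,0,0,0],[-1,0,0,0,0]]' 8; python3 -m inch '[[-1,0,0,0,0],[-1,0,0,0,0],[-1,0,0,0,0]]' 55
python3 - <<'E'
from h import *
a=snap('wrist','w4');b=snap('side','s4');bail(a)
crop('s4',215,130,120,120,4,'x')
cv2.imwrite('pics/v4.png',np.hstack([cv2.resize(a['color'][:,:,::-1],(400,300)),cv2.resize(cv2.imread('pics/x.png'),(400,300))]))
E
```

```text
time: 7.92
position: [0.5799, -0.2238, 0.1773]
tool_rot: [2.694, 1.585, 0.018]
ft_force: [0.6, -0.0, -0.5]
grip_width: 0.328
time: 8.3
position: [0.5799, -0.2238, 0.1772]
tool_rot: [2.694, 1.586, 0.018]
ft_force: [0.1, -0.7, 0.4]
grip_width: 0.036
face [ 0.5752 -0.2282] 0.040115706622600555 [ 0.5802 -0.2188  0.1302] 2562
2193
[[-0.0005, 0.009, 0.207], [0.0014, 0.0156, 0.2049], [-0.003, 0.0229, 0.2271], [0.0067, 0.0251, 0.2268], [0.0022, 0.0273, 0.2211], [-0.0047, 0.0294, 0.2268], [-0.0052, 0.0318, 0.2268], [0.0027, 0.0339, 0.2272], [0.0007, 0.0384, 0.1989], [0.0044, 0.0403, 0.2042], [0.0026, 0.0405, 0.2012], [0.0058, 0.0406, 0.1839], [0.0037, 0.0409, 0.1815], [-0.0071, 0.0418, 0.19], [0.0021, 0.042, 0.1984], [-0.0065, 0.0422, 0.1939], [-0.0004, 0.0438, 0.199], [0.0001, 0.0481, 0.1949], [0.0017, 0.0524, 0.1869], [-0.0026, 0.0553, 0.1571], [-0.0009, 0.0565, 0.1801]]
```

View pics/v4.png

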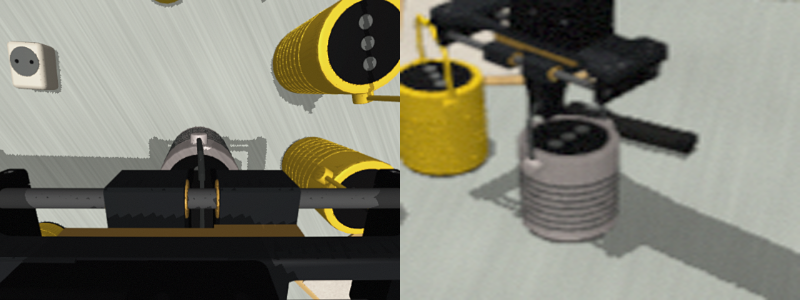

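The crown is in the pads, at opening 0.036. Lifting.

```bash
python3 -m inch '[[-1,0,0,0,0],[-1,0,0,-4,0],[-1,0,0,-6,0],[-1,0,0,-8,0],[-1,0,0,0,0]]' 58
python3 - <<'E'
from h import *
go([.58,-.224,.4]);print(ctrl.get_state()['grip_width'],ctrl.get_state()['torque'])
E
```

```text
time: 9.02
position: [0.5775, -0.2221, 0.1933]
tool_rot: [2.698, 1.588, 0.012]
ft_force: [0.0, 0.0, -6.3]
grip_width: 0.032
pos [ 0.5775 -0.2221  0.1933] heading y -29.0 tilt [ 0.012 -0.005 -1.   ] F [ 0.05  0.04 -6.33] d mm [-2.000e-01  5.800e+00 -2.066e+02] twist None
0.032093272364525915 [ 0.06733857  0.06895069 -0.01318664]
```

```bash
python3 -m inch '[[-1,0,0,-12,-0.05],[-1,0,0,-16,-0.07],[-1,0,0,-16,-0.07],[-1,0,0,-16,-0.07],[-1,0,0,-12,-0.07]]'
python3 -m inch '[[-1,0,0,-4,-0.07],[-1,0,0,0,-0.05],[-1,0,0,0,-0.03],[-1,0,0,0,0],[-1,0,0,0,0]]'
python3 - <<'E'
from h import *
go([.475,.2825,.27],-1);print(ctrl.get_state()['grip_width'],ctrl.get_state()['torque'])
a=snap('side','s5');crop('s5',215,90,120,120,4,'x')
E
```

```text
time: 9.65
position: [0.5749, -0.2207, 0.2649]
tool_rot: [2.393, 2.024, 0.005]
ft_force: [-0.6, 0.4, -7.5]
grip_width: 0.032
time: 10.28
position: [0.5743, -0.2211, 0.2693]
tool_rot: [2.231, 2.202, 0.004]
ft_force: [-0.0, -0.1, -6.3]
grip_width: 0.034
pos [ 0.5743 -0.2211  0.2693] heading y -0.8 tilt [ 0.007 -0.003 -1.   ] F [-0.04 -0.11 -6.27] d mm [ 502.2 -106.    -3. ] twist 0.004
0.03408880746880239 [0.02918249 0.084313   0.0131751 ]
```

View pics/x.png

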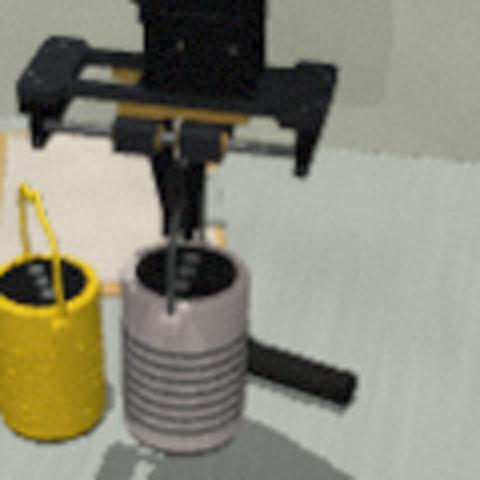

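The speaker hangs upright in the grip, squared to the scale. Next comes the transfer.

```bash
python3 -m inch '[[-1,10,-3,0,0],[-1,20,-5,0,0],[-1,25,-6,0,0],[-1,28,-6,0,0],[-1,30,-6,0,0]]'
python3 -m inch '[[-1,30,-6,0,0],[-1,30,-6,0,0],[-1,30,-6,0,0],[-1,30,-6,0,0],[-1,30,-6,0,0]]'
python3 -m inch '[[-1,30,-6,0,0],[-1,30,-6,0,0],[-1,30,-6,0,0],[-1,30,-6,0,0],[-1,30,-6,0,0]]'
python3 -c "
from h import *
go([.475,.2825,.27],-1)"
```

```text
time: 10.95
position: [0.548, -0.1059, 0.2684]
tool_rot: [2.238, 2.194, 0.002]
ft_force: [0.2, 1.0, -5.7]
grip_width: 0.034
time: 11.58
position: [0.5179, 0.0522, 0.2685]
tool_rot: [2.24, 2.196, 0.009]
ft_force: [1.1, 0.7, -6.3]
grip_width: 0.034
time: 12.2
position: [0.4876, 0.2093, 0.2694]
tool_rot: [2.241, 2.196, 0.015]
ft_force: [0.3, -0.5, -7.4]
grip_width: 0.032
pos [0.4876 0.2093 0.2694] heading y -1.2 tilt [ 0.009  0.004 -1.   ] F [ 0.35 -0.46 -7.35] d mm [ 72.9 -14.1  -0.4] twist -0.003
```

```bash
python3 -m inch '[[-1,20,-5,0,0],[-1,17,-5,0,0],[-1,14,-4,0,0],[-1,10,0,0,0],[-1,6,0,0,0]]'
python3 -m inch '[[-1,0,0,0,0],[-1,0,0,0,0],[-1,0,0,0,0],[-1,0,0,0,0],[-1,0,0,0,0]]'
python3 - <<'E'
from h import *
go([.475,.2825,.27],-1)
a=snap('side','s6');b=snap('top','t6');wv=snap('wrist','w6')
crop('s6',120,200,160,160,2.5,'x');cv2.imwrite('pics/v6.png',np.hstack([cv2.imread('pics/x.png'),cv2.resize(wv['color'][:,:,::-1],(400,400))]))
for im in(a,b):
    X=cloud(im).reshape(-1,3)
    m=(X[:,0]>.42)&(X[:,0]<.56)&(X[:,1]>.19)&(X[:,1]<.268)&(X[:,2]>.225)&(X[:,2]<.315)
    o=X[m];o=o[np.argsort(o[:,1])];print(len(o));print(np.round(o[::max(1,len(o)//30)],4).tolist())
E
```

```text
time: 12.82
position: [0.4733, 0.2809, 0.2696]
tool_rot: [2.24, 2.198, 0.015]
ft_force: [0.2, 0.7, -6.5]
grip_width: 0.035
time: 13.45
position: [0.4744, 0.2786, 0.2696]
tool_rot: [2.243, 2.193, 0.014]
ft_force: [0.6, 0.3, -5.2]
grip_width: 0.032
pos [0.4744 0.2786 0.2696] heading y -1.3 tilt [ 0.01   0.003 -1.   ] F [ 0.59  0.3  -5.15] d mm [ 3.9  0.5 -0.4] twist -0.005
101
[[0.5312, 0.2534, 0.2525], [0.551, 0.2545, 0.2714], [0.5324, 0.2551, 0.2543], [0.5307, 0.2555, 0.2524], [0.5403, 0.2557, 0.2672], [0.5386, 0.2559, 0.2651], [0.5245, 0.256, 0.2631], [0.5578, 0.2562, 0.2692], [0.5468, 0.2564, 0.2721], [0.5351, 0.2566, 0.2613], [0.5284, 0.2568, 0.2547], [0.5539, 0.2568, 0.271], [0.5504, 0.2571, 0.2694], [0.5539, 0.2573, 0.2689], [0.5222, 0.2575, 0.2656], [0.5541, 0.2577, 0.2665], [0.5007, 0.2578, 0.225], [0.5332, 0.2579, 0.2579], [0.5221, 0.258, 0.2635], [0.5333, 0.2582, 0.2554], [0.526, 0.2583, 0.2572], [0.5433, 0.2584, 0.2644], [0.5428, 0.2584, 0.2702], [0.5334, 0.2586, 0.253], [0.5241, 0.2586, 0.2582], [0.5297, 0.2587, 0.254], [0.54, 0.2588, 0.2602], [0.5242, 0.2589, 0.2557], [0.
[... 326 characters left out ...]
873], [0.4755, 0.2176, 0.288], [0.4755, 0.2217, 0.2872], [0.4758, 0.2264, 0.2849], [0.4717, 0.231, 0.2865], [0.4744, 0.2366, 0.2917], [0.4736, 0.2387, 0.2956], [0.4717, 0.2422, 0.2956], [0.4758, 0.2469, 0.3031], [0.476, 0.2514, 0.3013], [0.5462, 0.2527, 0.2701], [0.4741, 0.253, 0.3013], [0.5559, 0.2534, 0.2707], [0.4737, 0.2539, 0.3036], [0.5131, 0.2542, 0.2769], [0.5152, 0.2547, 0.2762], [0.5375, 0.2551, 0.257], [0.5322, 0.2557, 0.2541], [0.5351, 0.2562, 0.2586], [0.5499, 0.2567, 0.2707], [0.4728, 0.2581, 0.298], [0.4843, 0.2652, 0.2756], [0.4819, 0.2657, 0.2782], [0.4685, 0.2661, 0.2784], [0.4852, 0.2664, 0.2905], [0.4645, 0.267, 0.2796], [0.4938, 0.2674, 0.2252], [0.4721, 0.2679, 0.2794]]
```

View pics/v6.png

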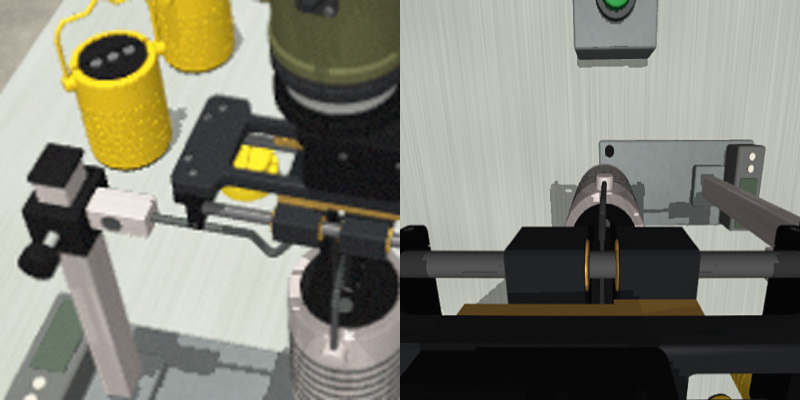

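```bash
python3 -m inch '[[-1,2,5,0,0],[-1,2,8,0,0],[-1,0,10,0,0],[-1,0,10,0,0],[-1,0,10,0,0]]'
python3 -m inch '[[-1,0,8,0,0],[-1,0,5,0,0],[-1,0,0,0,0],[-1,0,0,0,0],[-1,0,0,0,0]]'
python3 - <<'E'
from h import *
go([.5303,.2826,.27],-1)
for n in('side','top'):
    X=cloud(snap(n,n[0]+'7')).reshape(-1,3)
    m=(X[:,0]>.49)&(X[:,0]<.56)&(X[:,1]>.19)&(X[:,1]<.268)&(X[:,2]>.225)&(X[:,2]<.315)
    o=X[m];o=o[np.argsort(o[:,1])];print(len(o));print(np.round(o[::max(1,len(o)//30)],4).tolist())
E
```

```text
time: 14.22
position: [0.5203, 0.2827, 0.2699]
tool_rot: [2.242, 2.195, 0.015]
ft_force: [0.2, -0.0, -6.6]
grip_width: 0.038
time: 14.85
position: [0.5348, 0.282, 0.2696]
tool_rot: [2.242, 2.193, 0.013]
ft_force: [-1.3, -0.4, -6.4]
grip_width: 0.033
pos [0.5348 0.282  0.2696] heading y -1.3 tilt [ 0.009  0.002 -1.   ] F [-1.26 -0.38 -6.39] d mm [ 0.5 -4.5 -0.4] twist -0.005
22
[[0.5286, 0.2555, 0.2558], [0.5284, 0.2567, 0.2546], [0.5131, 0.2569, 0.2725], [0.5248, 0.2571, 0.2532], [0.5166, 0.2579, 0.2674], [0.5243, 0.2581, 0.2575], [0.5183, 0.2582, 0.2675], [0.5262, 0.2583, 0.2544], [0.5223, 0.2586, 0.2586], [0.528, 0.2588, 0.2518], [0.5142, 0.2591, 0.2751], [0.5257, 0.2592, 0.2586], [0.5142, 0.2593, 0.2726], [0.5201, 0.2593, 0.2629], [0.5159, 0.2593, 0.275], [0.5199, 0.2594, 0.2658], [0.526, 0.2594, 0.2531], [0.5276, 0.2596, 0.2557], [0.5179, 0.2599, 0.2669], [0.5176, 0.2599, 0.2725], [0.5158, 0.2599, 0.273], [0.5443, 0.2661, 0.2253]]
201
[[0.5329, 0.2019, 0.2559], [0.5326, 0.2027, 0.265], [0.5352, 0.203, 0.2293], [0.5362, 0.2036, 0.2339], [0.5318, 0.205, 0.2521], [0.5305, 0.2063, 0.2815], [0.5318, 0.2096, 0.2835], [0.5323, 0.2114, 0.289], [0.5347, 0.2163, 0.2868], [0.5306, 0.2194, 0.2876], [0.5309, 0.2237, 0.2862], [0.5307, 0.2274, 0.2865], [0.5307, 0.2312, 0.2864], [0.5309, 0.2355, 0.2851], [0.5334, 0.2396, 0.29], [0.5317, 0.2416, 0.2892], [0.5311, 0.2445, 0.2912], [0.53, 0.2472, 0.3028], [0.5322, 0.2498, 0.3015], [0.534, 0.2518, 0.3017], [0.5586, 0.2527, 0.2683], [0.5445, 0.253, 0.2688], [0.5194, 0.2533, 0.2666], [0.5361, 0.2539, 0.2548], [0.5177, 0.2541, 0.2736], [0.5546, 0.2543, 0.2681], [0.5152, 0.2547, 0.2763], [0.5269, 0.255, 0.2595], [0.5559, 0.2554, 0.2706], [0.5598, 0.2558, 0.2707], [0.5287, 0.2562, 0.2519], [0.5311, 0.2569, 0.2978], [0.5323, 0.2579, 0.2535], [0.5318, 0.2641, 0.2943]]
```

```bash
python3 -m inch '[[-1,0.5,-1,8,0],[-1,0,0,8,0],[-1,0,0,8,0],[-1,0,0,6,0],[-1,0,0,0,0]]'
python3 -m inch '[[-1,0,0,2,0],[-1,0,0,0,0],[-1,0,0,0,0]]'
python3 -c "
from h import *
go([.5335,.2825,.2256],-1)"
```

```text
time: 15.58
position: [0.5331, 0.2827, 0.2367]
tool_rot: [2.242, 2.194, 0.011]
ft_force: [0.2, 1.2, -7.0]
grip_width: 0.038
time: 15.95
position: [0.5336, 0.2828, 0.2351]
tool_rot: [2.242, 2.194, 0.013]
ft_force: [-0.3, 0.8, -6.1]
grip_width: 0.034
pos [0.5336 0.2828 0.2351] heading y -1.2 tilt [ 0.009  0.002 -1.   ] F [-0.3   0.81 -6.11] d mm [-0.3 -0.2  9.5] twist -0.004
```

```bash
python3 -m inch '[[-1,0,0,2,0],[-1,0,0,2,0],[-1,0,0,2,0],[-1,0,0,0,0],[-1,0,0,0,0]]'
python3 -m inch '[[-1,0,0,1,0],[-1,0,0,0,0]]'
python3 -m inch '[[-1,0,0,1,0],[-1,0,0,0,0]]'
```

```text
time: 16.58
position: [0.5337, 0.2829, 0.2289]
tool_rot: [2.242, 2.194, 0.013]
ft_force: [0.1, -0.3, -6.7]
grip_width: 0.035
time: 16.82
position: [0.5336, 0.2832, 0.2281]
tool_rot: [2.242, 2.195, 0.014]
ft_force: [-0.4, 0.1, -6.1]
grip_width: 0.031
time: 17.08
position: [0.5335, 0.2835, 0.2274]
tool_rot: [2.242, 2.195, 0.014]
ft_force: [-0.1, 0.7, -5.9]
grip_width: 0.033
```

```bash
python3 -m inch '[[-1,0,0,1,0],[-1,0,0,0,0]]'
python3 -m inch '[[-1,0,0,1,0],[-1,0,0,0,0]]'
python3 -m inch '[[-1,0,0,1,0],[-1,0,0,0,0]]'
```

```text
time: 17.32
position: [0.5334, 0.2838, 0.2267]
tool_rot: [2.242, 2.196, 0.015]
ft_force: [-1.4, 0.3, -5.0]
grip_width: 0.032
time: 17.58
position: [0.5332, 0.284, 0.226]
tool_rot: [2.242, 2.196, 0.015]
ft_force: [-1.6, 0.4, -3.9]
grip_width: 0.035
time: 17.82
position: [0.5331, 0.2841, 0.2255]
tool_rot: [2.242, 2.197, 0.015]
ft_force: [-1.3, 0.1, -2.7]
grip_width: 0.034
```

The hook is taking the load, with the force down from -6.3 to -2.7 N. I lower a bit more and hold.

```bash
python3 -m inch '[[-1,0,-1,1,0],[-1,0,0,0,0],[-1,0,0,0,0]]'
python3 -m inch '[[-1,0,-0.5,1,0],[-1,0,0,0,0],[-1,0,0,0,0]]'
python3 - <<'E'
from h import *
go([.53,.28,.22],-1)
X=cloud(snap('top','t8')).reshape(-1,3)
m=(X[:,0]>.49)&(X[:,0]<.56)&(X[:,1]>.19)&(X[:,1]<.268)&(X[:,2]>.225)&(X[:,2]<.315)
o=X[m];o=o[np.argsort(o[:,1])];print(len(o));print(np.round(o[::max(1,len(o)//36)],4).tolist())
crop('t8',60,100,120,120,3.3,'x');a=snap('side','s8');crop('s8',140,220,130,130,3.0,'y')
cv2.imwrite('pics/v8.png',np.hstack([cv2.resize(cv2.imread(f'pics/{k}.png'),(400,400)) for k in 'xy']))
E
```

```text
time: 18.2
position: [0.5324, 0.2843, 0.2246]
tool_rot: [2.242, 2.196, 0.017]
ft_force: [-2.2, 0.2, -2.0]
grip_width: 0.033
time: 18.58
position: [0.5324, 0.2843, 0.2244]
tool_rot: [2.242, 2.196, 0.019]
ft_force: [-1.9, 0.5, -1.6]
grip_width: 0.031
pos [0.5324 0.2843 0.2244] heading y -1.2 tilt [ 0.011  0.006 -1.   ] F [-1.91  0.48 -1.55] d mm [-4.3 -2.3  4.4] twist -0.003
341
[[0.5289, 0.2043, 0.2298], [0.5282, 0.2094, 0.2325], [0.5304, 0.2129, 0.2403], [0.5288, 0.2187, 0.2463], [0.5292, 0.2254, 0.2442], [0.5313, 0.2318, 0.2435], [0.5292, 0.2398, 0.243], [0.5446, 0.243, 0.312], [0.5578, 0.2433, 0.3058], [0.5373, 0.2436, 0.3042], [0.5235, 0.2438, 0.3138], [0.5592, 0.2439, 0.3138], [0.5053, 0.244, 0.3042], [0.5554, 0.2442, 0.3075], [0.5395, 0.2443, 0.303], [0.5124, 0.2445, 0.3136], [0.5136, 0.2446, 0.3004], [0.5084, 0.2447, 0.2988], [0.5143, 0.2448, 0.3133], [0.4961, 0.2452, 0.3123], [0.4948, 0.2461, 0.3097], [0.4947, 0.2479, 0.3097], [0.5319, 0.249, 0.2561], [0.53, 0.2497, 0.31], [0.5298, 0.2506, 0.2564], [0.4927, 0.2513, 0.31], [0.5354, 0.2519, 0.3107], [0.5571, 0.2524, 0.2736], [0.5144, 0.2528, 0.2713], [0.554, 0.2533, 0.2705], [0.5207, 0.2538, 0.2607], [0.4923, 0.2541, 0.3119], [0.5372, 0.2545, 0.2585], [0.5183, 0.2552, 0.2711], [0.5349, 0.2558, 0.2594], [0.4926, 0.2568, 0.31], [0.4953, 0.2589, 0.3059], [0.5368, 0.262, 0.3048]]
```

View pics/v8.png

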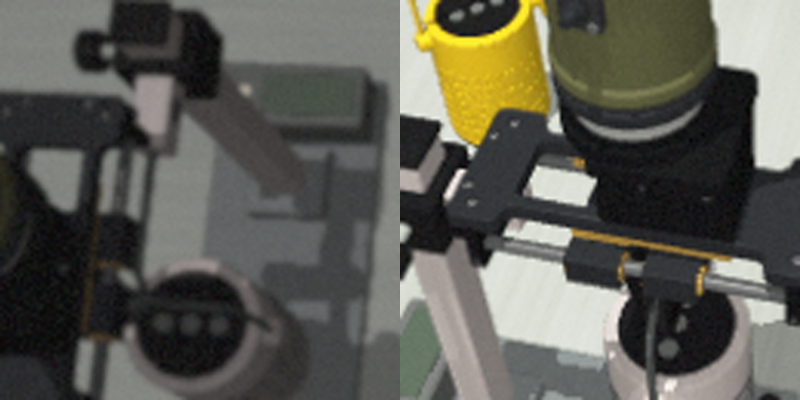

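```bash
python3 -m inch '[[-1,0,-2,1,0],[-1,0,0,0,0],[-1,0,0,0,0]]'
python3 -m inch '[[-1,0,-1,1,0],[-1,0,0,0,0],[-1,0,0,0,0]]'
```

```text
time: 19.05
position: [0.5318, 0.2842, 0.2243]
tool_rot: [2.241, 2.194, 0.024]
ft_force: [-1.4, 0.1, -1.8]
grip_width: 0.035
time: 19.42
position: [0.5318, 0.2842, 0.2242]
tool_rot: [2.241, 2.193, 0.027]
ft_force: [-0.3, 0.4, 0.2]
grip_width: 0.033
```

The wrist force is about zero, so the hook carries everything. Releasing gently.

```bash
python3 -m inch '[[-1,0,0,0,0],[-1,0,0,0,0],[-1,0,0,0,0]]' 5; python3 -m inch '[[-0.9,0,0,0,0],[-0.8,0,0,0,0],[-0.7,0,0,0,0],[-0.6,0,0,0,0],[-0.5,0,0,0,0]]'
python3 -m inch '[[-0.4,0,0,0,0],[-0.4,0,0,0,0]]'
python3 - <<'E'
from h import *
go([.5318,.2842,.224],-1)
s=snap('side','s9');s2=snap('top','t9')
X=cloud(s2).reshape(-1,3)
m=(X[:,0]>.5)&(X[:,0]<.56)&(X[:,1]>.19)&(X[:,1]<.262)&(X[:,2]>.225)&(X[:,2]<.28)
o=X[m];o=o[np.argsort(o[:,1])];print(len(o));print(np.round(o[::max(1,len(o)//30)],4).tolist())
E
```

```text
time: 19.8
position: [0.5318, 0.2842, 0.224]
tool_rot: [2.24, 2.193, 0.027]
ft_force: [0.5, 0.5, -0.3]
grip_width: 0.055
time: 20.42
position: [0.5317, 0.284, 0.2238]
tool_rot: [2.241, 2.193, 0.026]
ft_force: [0.6, -0.7, 0.1]
grip_width: 0.219
time: 20.68
position: [0.5317, 0.2839, 0.2237]
tool_rot: [2.241, 2.193, 0.026]
ft_force: [0.2, 0.4, 0.8]
grip_width: 0.287
pos [0.5317 0.2839 0.2237] heading y -1.2 tilt [ 0.016  0.007 -1.   ] F [0.24 0.39 0.79] d mm [ 0.3  0.1 -0.3] twist -0.004
155
[[0.5299, 0.2037, 0.2258], [0.5291, 0.2067, 0.2287], [0.5275, 0.2082, 0.2358], [0.5278, 0.2107, 0.2343], [0.5278, 0.2139, 0.2426], [0.5302, 0.2167, 0.2409], [0.5276, 0.2197, 0.243], [0.5306, 0.2225, 0.2472], [0.5315, 0.226, 0.2431], [0.5313, 0.2298, 0.2436], [0.5287, 0.2328, 0.2456], [0.531, 0.2376, 0.2441], [0.5309, 0.2415, 0.2443], [0.5282, 0.2442, 0.2468], [0.528, 0.2468, 0.2556], [0.5321, 0.2494, 0.255], [0.554, 0.2513, 0.2707], [0.5277, 0.2523, 0.2566], [0.5172, 0.2527, 0.2674], [0.5433, 0.253, 0.2733], [0.541, 0.2534, 0.2669], [0.5579, 0.2536, 0.2708], [0.5268, 0.2542, 0.2516], [0.524, 0.2544, 0.2553], [0.5536, 0.2547, 0.2718], [0.5356, 0.255, 0.2566], [0.5391, 0.2554, 0.2665], [0.5458, 0.2561, 0.2713], [0.5441, 0.2563, 0.2703], [0.5318, 0.2569, 0.2559], [0.5313, 0.258, 0.2579]]
```

```bash
python3 -m inch '[[-0.3,0,0,-5,0],[-0.3,0,0,-8,0],[-0.3,0,0,-10,0],[-0.3,0,0,-10,0],[-0.3,0,0,-10,0]]'
python3 -m inch '[[-0.3,0,0,-15,0],[-0.3,0,0,-20,0],[-0.3,0,0,-25,0],[-0.3,0,0,-25,0],[-0.3,0,0,0,0]]'
python3 -m inch '[[-0.3,0,-25,0,0],[-0.3,0,-35,0,0],[-0.3,0,-35,0,0],[-0.3,0,0,0,0],[-0.3,0,0,0,0]]'
python3 - <<'E'
from h import *
go([.53,.28,.22],-1)
for k in(10,11):
    s=snap('side',f's{k}');t=snap('top',f't{k}');print(ctrl.get_state()['time'])
    X=cloud(s).reshape(-1,3);m=(X[:,0]>.45)&(X[:,0]<.56)&(X[:,1]>.19)&(X[:,1]<.34)&(X[:,2]>.06)&(X[:,2]<.2);print(X[m].mean(0),m.sum())
    m=(X[:,0]>.5)&(X[:,0]<.56)&(X[:,1]>.19)&(X[:,1]<.32)&(X[:,2]>.235)&(X[:,2]<.26);o=X[m];print('bail',o.mean(0),o.min(0),o.max(0))
crop('s10',120,230,170,170,3,'x');crop('t10',60,100,130,130,3,'y')
cv2.imwrite('pics/v10.png',np.hstack([cv2.resize(cv2.imread(f'pics/{k}.png'),(400,400)) for k in 'xy']))
print(abs(load('s10')['color'].astype(int)-load('s11')['color'])[230:400,120:290].mean())
E
```

```text
time: 21.4
position: [0.531, 0.2837, 0.2698]
tool_rot: [2.241, 2.193, 0.026]
ft_force: [0.2, -0.6, 0.5]
grip_width: 0.344
time: 22.02
position: [0.53, 0.2831, 0.3622]
tool_rot: [2.24, 2.192, 0.032]
ft_force: [0.2, -0.5, 0.0]
grip_width: 0.353
time: 22.65
position: [0.4321, 0.284, 0.3566]
tool_rot: [2.241, 2.19, 0.025]
ft_force: [-0.2, 0.1, -0.2]
grip_width: 0.351
pos [0.4321 0.284  0.3566] heading y -1.3 tilt [ 0.017  0.005 -1.   ] F [-0.24  0.06 -0.2 ] d mm [ -2.6  95.6 138.3] twist -0.005
22.75
[0.51997308 0.27479946 0.14845446] 2629
bail [0.53076105 0.26367238 0.24788281] [0.52255306 0.20926835 0.23510948] [0.53869697 0.30560954 0.25964937]
22.85
[0.5201057 0.2747205 0.148409 ] 2626
bail [0.53075875 0.26392794 0.24781713] [0.52216351 0.20780577 0.23532   ] [0.53829185 0.30602287 0.2596702 ]
2.0883852364475204
```

View pics/v10.png

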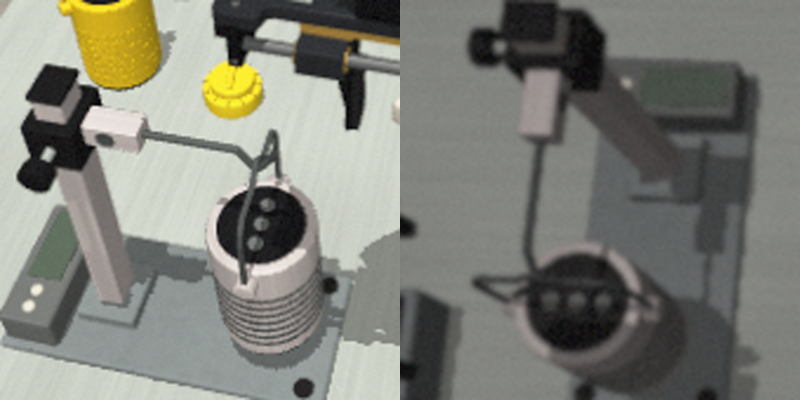

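Both views show the speaker hanging by the eye in the seat, with the gripper clear. I let it settle, then recheck.

```bash
python3 -m inch '[[-0.3,0,0,0,0],[-0.3,0,0,0,0],[-0.3,0,0,0,0],[-0.3,0,0,0,0],[-0.3,0,0,0,0]]' >/dev/null
python3 -m inch '[[-0.3,0,0,0,0],[-0.3,0,0,0,0],[-0.3,0,0,0,0],[-0.3,0,0,0,0],[-0.3,0,0,0,0]]' >/dev/null
python3 -m inch '[[-0.3,0,0,0,0],[-0.3,0,0,0,0],[-0.3,0,0,0,0],[-0.3,0,0,0,0],[-0.3,0,0,0,0]]'
python3 - <<'E'
from h import *
for k in range(12,17):
    X=cloud(snap('side',f's{k}')).reshape(-1,3);m=(X[:,0]>.45)&(X[:,0]<.56)&(X[:,1]>.19)&(X[:,1]<.34)&(X[:,2]>.03)&(X[:,2]<.2);print(X[m].mean(0).round(4),m.sum(),X[m].min(0).round(3))
print(load('s16')['R'][2]); ctrl.close_job()
E
```

```text
time: 24.72
position: [0.4336, 0.2837, 0.3564]
tool_rot: [2.243, 2.186, 0.023]
ft_force: [0.1, -0.1, -0.5]
grip_width: 0.352
[0.52   0.2752 0.1462] 2704 [0.485 0.202 0.044]
[0.5199 0.2752 0.1461] 2701 [0.485 0.202 0.047]
[0.5199 0.2752 0.1461] 2699 [0.485 0.203 0.046]
[0.52   0.2751 0.1461] 2704 [0.485 0.202 0.046]
[0.52   0.2752 0.1462] 2695 [0.485 0.202 0.046]
[ 0.11933826 -0.7576639  -0.64164148]
the job is handed in; nothing more can be done
```

The silver speaker is hanging by its handle's eye in the seat of the weighing hook, and I handed the job in at about 25 s. I swung the bail upright with one finger of the half-open gripper, gripped the crown beside the eye, carried the speaker over and lowered it in 1 mm steps.

- **Bail swing:** the speaker stayed standing and moved by about 5 mm at most.
- **Weight transfer:** the wrist load went from -6.3 N to about 0 with the fingers still gripping, and I opened them only then. I have no reading of the hook force itself, but nothing in the wrist forces suggested more than the speaker's weight on it.
- **Final position:** in the last cloud taken just after release, the eye was about 2 mm from the seat along and across the hook. The underside was about 45 mm above the counter, and it looked upright in the pictures.
- **Stillness:** five pictures over the last 0.25 s showed no motion above 0.1 mm. The gripper was about 100 mm back from the hook and raised clear, touching nothing.
- **Other objects:** the timer, plug and flashlight were not approached. I did not measure them again at the end.

One small disagreement: on first contact the tool felt 1.5 to 2 N sideways, which meant the eye was on the slope of the hook's U. It faded after I eased the tool about 1 mm back toward the seat, and no check failed.

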